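# Do up the sewing box

### The arm

A 6-joint arm with a two-finger parallel gripper is mounted at the origin on the work surface. World frame = base frame: x ahead of the robot, y to its left, z up, the work surface at z = 0. Lengths are in m, angles in degrees, forces in N, time in s.
With the tool pointing down it reaches from about 0.3 to 0.75 m from the base axis. Payload 8.5 kg.
Tool frame: the origin (TCP) lies midway between the tips of the shut fingers; the grasp point (between the pads) lies 19 mm behind it; z points along the fingers, y is the line along which they close (so a half turn about z gives the same grasp; the last joint's range is limited). The gripper opens to 88 mm and grips with 3 to 60 N. Pads are 18 mm wide; open, the fingers measure 123 mm over their backs; the gripper's body (75 mm by 187 mm) begins 45 mm behind the grasp point.
Start: joints at [-78.971, 21.807, 74.336, -0, 83.858, -12.336], TCP at [0.218, -0.505, 0.239] pointing down, gripper open.
Joint ranges: [-178.18, 178.18], [-50.72, 133.34], [12.68, 142.11], [-81.47, 261.47], [9.98, 163.14], [-165.26, 165.26]. Speed limits (degrees/s): [136.94, 136.94, 180, 180, 180, 180].

### API

Orientations are given as [roll, pitch, yaw] about the fixed x, y, z axes, in that order (R = Rz(yaw) Ry(pitch) Rx(roll)).
In Python, from cell import env gives the robot as it stands. The module is installed in compiled form; this text tells all that it offers. Calls block until the motion is done:
- env.goto(position, orientation): joint-space move of the TCP to a pose.
- env.move_l(position, rot=None, v=0.15, stop_force=None): straight line of the TCP; rot=None keeps the orientation; v is the mean speed in m/s. With stop_force (N) it stops when the force on the tool has changed by that much, and returns True; else False.
- env.move_j(angles): joint-space move.
- env.gripper_open() and env.grasp(force=None): open the fingers fully, or close them until they stop; force is the grip in N (None keeps the last).
- env.hold(seconds).
- env.solve_ik(position, orientation): joint angles nearest the present ones, or None.
- env.read_state(): the state.
- env.get_image(name): name is "scene" or "top" or "wrist"; returns a dict with "pixels" (400x640x3 uint8, blue, green, red), "fx", "fy", "cx", "cy" (pixels), "k1" (the pictures are not rectified: a ray, as slopes to the right and down, at radius r is drawn at 1 + k1 r^2 times it, then the intrinsics apply), "rvec" (rotation vector, rad) and "tvec" (3), from world to camera coordinates, as OpenCV has them; the wrist camera has in their place "T_tool_cam" (4x4, takes a point from camera to tool coordinates, whose origin is the TCP and whose axes are the flange's). Camera axes: x right, y down, z forward; pixel columns grow to the right and rows downward; lengths in m; the calibration is good to about 2 mm. A picture is of the moment at which its call begins: read the wrist's pose just before it. There is no depth.
A pose or a line that the arm cannot do raises env.IKError and nothing moves.
- env.finish_job(): hands the job in; it is judged then, once.
The state is a dict: "clock": time; "qpos": joint angles; "qd": joint speeds; "tau": joint torques, N m; "tcp_pos": TCP position; "tool_rot": TCP orientation; "ft_force": force on the tool from outside, world axes, zero at the start; "ft_torque": the same for the moment, N m; "finger_gap": opening from 0.0 (shut) to 1.0 (fully open); "grasp_force": force on a finger pad.
Only numpy, scipy, OpenCV 4.12 (cv2) and the standard library are available. Lean on these libraries where they do the work, as an engineer would, in place of code of your own. Each camera call takes 0.05 s, during which the arm holds its last target. There are 200 camera calls.

### The job

Do up the sewing box on the wardrobe shelf using only light presses of the fingertips: press the lid shut with a touch on its thumb pad, then press the round catch fully in, then the long catch fully in, in that order, leaving each catch alone until its turn. Press gently, do not lift or shove the box, and leave everything else on the shelf where it stands.

Things in the scene. Friction and masses are not known exactly. Their poses are not given: they have to be found in the camera images.
- sewing_box: plastic sewing box, 200 mm deep (its x) by 280 mm wide (its y) by 105 mm high without the lid, about 1.6 kg, standing loose on the shelf. Origin: centre of its underside; its x axis points from its front (robot's side) to the hinge at its back, its y axis to its left as seen from the robot, z up. It starts turned up to 0.4 rad either way.
- lid_hinge (a point): middle of the lid's hinge line: on the box's back top edge, 105 mm above the shelf, 100 mm behind the box's centre; the hinge line runs along the box's y. It does not move with the lid.
- sewing_lid (a joint): angle of the flat lid (204 x 284 mm, 8 mm thick, its underside meets the box's rim when shut), rad: 0 is shut, it grows as the front edge rises; it starts 0.3 to 0.6 open. The hinge is stiff: the lid stays where it is left, and about 3 to 5 N pressed on the thumb pad moves it.
- thumb_pad: ribbed thumb pad fixed on the lid, middle of its front edge: a flat slab 40 mm (along the box's x) by 60 mm (along y), 4 mm thick. Origin: centre of its underside on the lid's upper face, 172 mm in front of the hinge line; z out of the lid.
- pad_top (a point): centre of the thumb pad's upper face (moves with the lid); with the lid shut it is 117 mm above the shelf.
- round_catch (a joint): travel of the round push-in catch, m: 0 is standing proud, 0.010 is fully in. It takes about 3 N, has no spring and stays where it is left; it cannot be pulled out again.
- round_top (a point): centre of the top of the round catch, a stud 26 mm in diameter on the lid, 100 mm to the left (+y of the box) of the thumb pad; proud it stands 14 mm above the lid's upper face, fully in 4 mm. Moves with the stud and the lid; its axis is square to the lid.
- long_catch (a joint): travel of the long push-in catch, m: 0 is standing proud, 0.010 is fully in; same stiffness and behaviour as the round one.
- long_top (a point): centre of the top of the long catch, an oblong stud 18 mm (along the box's x) by 46 mm (along y), 100 mm to the right (-y of the box) of the thumb pad; proud it stands 14 mm above the lid's upper face, fully in 4 mm.
- button_jar: glass button jar with a steel twist cap, 68 mm across, 98 mm high, loose bystander; origin: centre of its underside
- thimble: white ceramic thimble, 21 mm across, 25 mm high, loose bystander; origin: centre of its underside
- spool: wooden thread spool standing upright, 32 mm across, 46 mm high, loose bystander; origin: centre of its underside
- tape_measure: round white tape-measure case lying flat, 56 mm across, 20 mm high, loose bystander; origin: centre of its underside

How it is judged (in metres and radians):
On the way, in this order (a step that is already met when the one before it is completed fails the run):
1. the lid is pressed shut (within 0.03 rad) with the fingers on its thumb pad, both catches still proud (value of joint sewing_lid below 0.03 rad and contact force between the fingers and thumb_pad above 0.3 N and value of joint each of round_catch, long_catch below 0.004 m), for 0.05 s.
2. the round catch is pressed in (8 of 10 mm or more) with the lid shut, the long one still proud (value of joint sewing_lid below 0.03 rad and value of joint round_catch above 0.008 m and value of joint long_catch below 0.004 m), for 0.1 s.
3. the long catch is pressed in (8 of 10 mm or more) too (value of joint sewing_lid below 0.03 rad and value of joint each of round_catch, long_catch above 0.008 m), for 0.1 s.
At the end, for the whole second after the job is handed in: The lid is shut within 0.03 rad, both catches are in by at least 8 of their 10 mm, the box rests flat on the shelf within 30 mm of where it was, and every bystander is within 25 mm of its place (all of step 3 and height (world z) of sewing_box below 0.005 m and distance of sewing_box from where it was at the start of the episode below 0.03 m and linear speed of sewing_box below 0.02 m/s and distance of each of button_jar, thimble, spool, tape_measure from where it was at the start of the episode below 0.025 m); the robot touches nothing.
It fails at once if the sewing box is lifted or tipped (height (world z) of sewing_box above 0.012 m or angle between sewing_box's own z axis and vertical above 0.08 rad).
It fails at once if the sewing box is shoved more than 30 mm (distance of sewing_box from where it was at the start of the episode above 0.03 m).
It fails at once if the lid is lifted well beyond its start (over 0.75 rad) (value of joint sewing_lid above 0.75 rad).
It fails at once if the box, lid, pad or catches are pressed with more than 40 N (contact force between any of the fingers, the arm and sewing_box above 40 N).
It fails at once if a bystander is lifted, knocked over or moved more than 25 mm (distance of any of button_jar, thimble, spool, tape_measure from where it was at the start of the episode above 0.025 m or angle between any of button_jar, thimble, spool, tape_measure's own z axis and vertical above 0.4 rad).
It also fails if it takes over 48 s, if anything falls off the work surface, if the arm or the gripper's body presses on something with over 40 N, if the wrist force passes 120 N, or if a joint passes its speed limit or range.

## Working session

There is one attempt and no reset: what is moved stays moved. The work goes in short steps, each a Python script; the robot and the scene stay as the last script left them, time stands still between calls to the robot, and variables do not carry over. Pictures are saved under pics/ and viewed, at most 10 in all, crops included, and the job is handed in when it is done.

```bash
mkdir -p pics; python3 - <<'E'
from cell import env
import cv2,pickle
d={}
for n in("scene","top"):
    i=env.get_image(n);d[n]=i;cv2.imwrite(f"pics/{n}0.png",i["pixels"])
    print(n,{k:v for k,v in i.items() if k!="pixels"})
pickle.dump(d,open("im0.pkl","wb"))
print(env.read_state())
E
```

```text
scene {'fx': 421.2233501300696, 'fy': 421.2233501300696, 'cx': 322.27766523452624, 'cy': 200.3811439646813, 'k1': -0.02983566081931058, 'rvec': array([ 1.64615877,  1.9504413 , -0.78287685]), 'tvec': array([ 0.06415569, -0.35569087,  1.37646971])}
top {'fx': 407.46688428970236, 'fy': 407.46688428970236, 'cx': 314.56891106802743, 'cy': 202.9649445197668, 'k1': 0.015187657681362826, 'rvec': array([ 2.09607827, -2.1271072 ,  0.15309258]), 'tvec': array([0.07303752, 0.58718382, 0.81023735])}
{'clock': 0.1, 'qpos': array([-7.89710008e+01,  2.18354820e+01,  7.43785915e+01,  1.15637295e-04,
        8.38577135e+01, -1.23342856e+01]), 'qd': array([-0.07897688, -0.08728526, -0.11139672,  0.06825331, -0.081002  ,
       -0.02869128]), 'tau': array([ 3.84998624e-03, -4.38654506e+01, -2.24908876e+01,  7.14396522e-02,
        3.43075418e-02, -7.42545353e-05]), 'tcp_pos': array([ 0.21807051, -0.50464936,  0.23822567]), 'tool_rot': array([-1.79929895e+02, -1.54470758e-02,  2.33632630e+01]), 'ft_force': array([-0.73912755,  0.45466946, -0.60039558]), 'ft_torque': array([ 0.02307436,  0.01135852, -0.02540134]), 'grasp_force': 0.0, 'finger_gap': 0.9974573353799363}
```

View pics/scene0.png

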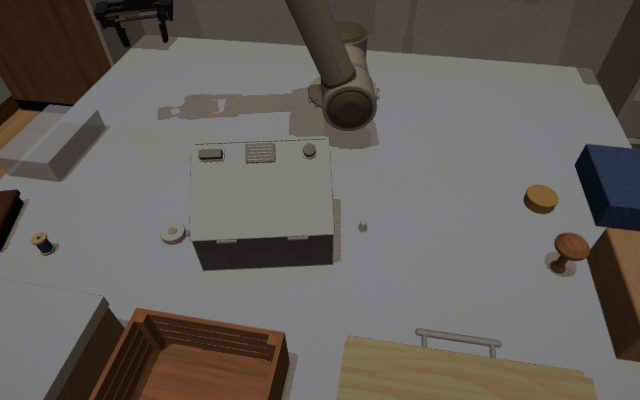

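View pics/top0.png

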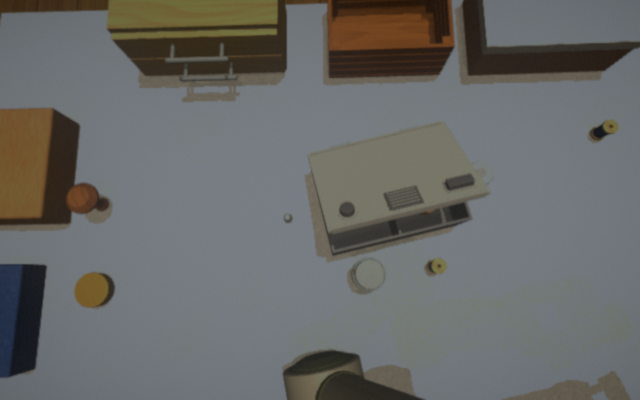

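The top view shows the pad at about (404,197), round catch (347,209), long catch (459,183), jar (368,275) and spool (438,267). I'll enlarge both views.

```bash
python3 - <<'E'
import cv2
t=cv2.imread("pics/top0.png")[110:300,290:500];cv2.imwrite("pics/topc.png",cv2.resize(t,None,fx=3,fy=3,interpolation=2))
t=cv2.imread("pics/scene0.png")[130:280,150:380];cv2.imwrite("pics/scenec.png",cv2.resize(t,None,fx=3,fy=3,interpolation=2))
E
```

```text
(no output)
```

View pics/topc.png

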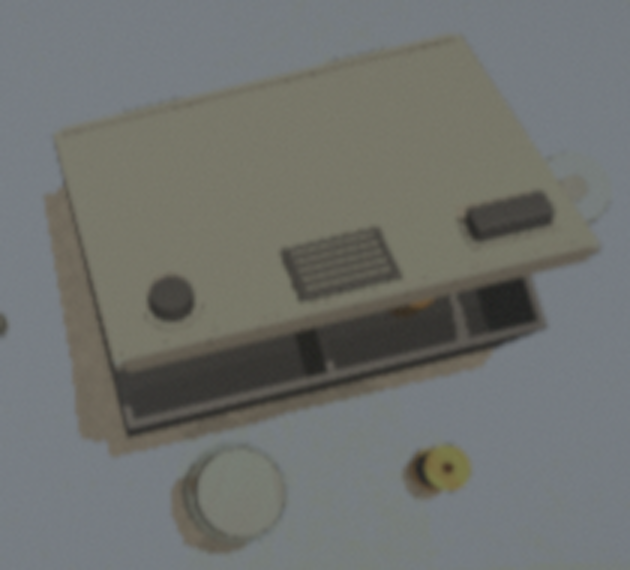

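View pics/scenec.png

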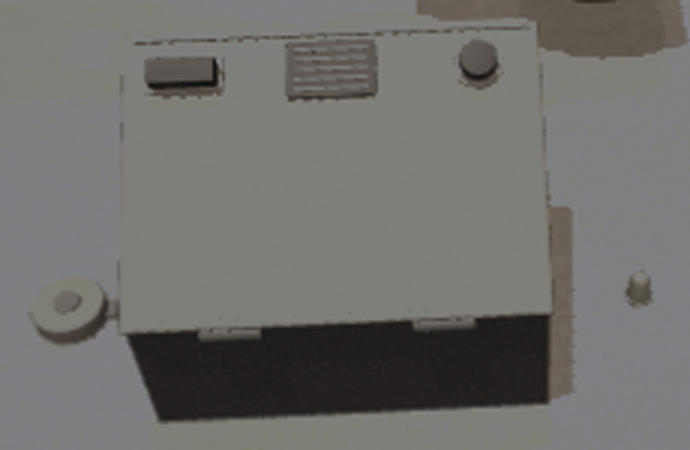

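Top crop: round stud centre (173,294), pad (341,263), long stud (511,212), jar cap (241,493), spool (447,467). Scene crop: round (479,60), pad (331,67), long (181,70), back base corners (160,420) and (548,403). Next I fit the pose and lid angle.

```bash
cat > fit.py <<'E'
import numpy as np,cv2,pickle
from scipy.optimize import least_squares
d=pickle.load(open("im0.pkl","rb"))
def proj(c,P):
    i=d[c];K=np.array([[i["fx"],0,i["cx"]],[0,i["fy"],i["cy"]],[0,0,1]])
    return cv2.projectPoints(np.array(P,float).reshape(-1,1,3),i["rvec"],i["tvec"],K,np.array([i["k1"],0,0,0]))[0][:,0]
def lidpt(p,f,l,u):   # f in front of hinge, l left, u out of lid underside
    x,y,yaw,a=p
    b=np.array([.1-f*np.cos(a)+u*np.sin(a)*1.0, l, .105+f*np.sin(a)+u*np.cos(a)])
    return box(p,b)
def box(p,b):
    c,s=np.cos(p[2]),np.sin(p[2]);return np.array([p[0]+c*b[0]-s*b[1],p[1]+s*b[0]+c*b[1],b[2]])
T=lambda u,v:np.array([u/3+290-.33,v/3+110-.33]);S=lambda u,v:np.array([u/3+150-.33,v/3+130-.33])
L=lambda f,l,u:(lambda p:lidpt(p,f,l,u));B=lambda *b:(lambda p:box(p,b))
obs=[("top",L(.172,.1,.022),T(173,294)),("top",L(.172,0,.012),T(341,263)),("top",L(.172,-.1,.022),T(511,212)),
("top",L(.152,.03,.012),T(282,250)),("top",L(.152,-.03,.012),T(379,228)),("top",L(.192,-.03,.012),T(399,276)),("top",L(.192,.03,.012),T(302,299)),
("scene",L(.172,.1,.022),S(479,59)),("scene",L(.172,0,.012),S(331,67)),("scene",L(.172,-.1,.022),S(181,70)),
("scene",B(.1,-.14,0),S(160,420)),("scene",B(.1,.14,0),S(548,403)),("top",B(-.1,.14,.105),T(130,412)),("top",B(-.1,-.14,.105),T(546,326))]
res=lambda p:np.concatenate([proj(c,f(p))[0]-o for c,f,o in obs])
r=min((least_squares(res,[.5,y0,w,.4],loss="soft_l1") for w in(-.3,.3) for y0 in(-.2,.1)),key=lambda r:r.cost)
p=r.x
if __name__=="__main__":
    print(p,r.cost);print(res(p).reshape(-1,2).round(1))
    for n,z,o,c in(("jar",.098,T(241,493),"top"),("spool",.046,T(447,467),"top"),("thimble",.025,S(638,278),"scene")):
        print(n,least_squares(lambda q:proj(c,[*q,z])[0]-o,[.4,0]).x)
    q=[*p[:3],0]
    for n,a in(("pad",(.172,0,.012)),("round",(.172,.1,.022)),("long",(.172,-.1,.022))):print(n,lidpt(p,*a),lidpt(q,*a))
E
python3 fit.py
```

```text
[ 0.60925111 -0.08513418  0.22327399  0.53157836] 9.114821011172294
[[-0.8 -0.3]
 [-0.4  0.2]
 [-0.5 -0.3]
 [-0.9  0.3]
 [-0.3 -0.3]
 [ 1.1  0.2]
 [-0.7  0.8]
 [-1.1 -0.5]
 [-0.7  0.5]
 [-1.1 -0. ]
 [-1.1  0.7]
 [-0.6  0.3]
 [-0.7  5.3]
 [ 0.3  0.1]]
jar [ 0.43829228 -0.04302881]
spool [ 0.45464383 -0.18931942]
thimble [0.56767513 0.1268168 ]
pad [ 0.56811553 -0.09447441  0.20252996] [ 0.53903832 -0.10107667  0.117     ]
round [0.5509163  0.00416574 0.21115004] [ 0.51689596 -0.0035589   0.127     ]
long [ 0.595201   -0.1908698   0.21115004] [ 0.56118067 -0.19859445  0.127     ]
```

The fit is consistent, with about 1 px residuals. I'll close the fingers, move above the pad and press along the lid's arc.

```bash
cat > press.py <<'E'
from cell import env
from fit import *
rot=[180,0,np.degrees(p[2])]
st=lambda m:(lambda s:print(m,round(s["clock"],2),s["tcp_pos"].round(4),s["ft_force"].round(1)))(env.read_state())
E
python3 - <<'E'
from press import *
env.grasp(5)
env.move_l([.218,-.505,.34],v=.2)
P=lidpt(p,.172,0,.012)
env.goto(P+[0,0,.06],rot); st("above")
print(env.move_l(P+[0,0,.015],v=.1,stop_force=6)); st("near")
for a in np.arange(p[3],.06,-.08):
    t=env.move_l(lidpt([*p[:3],a],.172,0,.012)+[0,0,.009*np.tan(a)],v=.05,stop_force=15); st(f"{a:.2f} {t}")
    if t: break
E
```

```text
above 4.03 [ 0.568  -0.0953  0.2626] [-0.4  0.1  0.7]
False
near 4.62 [ 0.5683 -0.0948  0.218 ] [ 0.8  0.2 -0.2]
0.53 False 4.97 [ 0.5681 -0.0945  0.2077] [ 0.5 -0.1 -0.7]
0.45 False 5.41 [ 0.5607 -0.0961  0.1949] [ 0.9 -1.2  0.4]
0.37 False 5.85 [ 0.5545 -0.0975  0.1818] [0.2 1.4 0. ]
0.29 False 6.29 [ 0.5493 -0.0987  0.1683] [-1.1 -0.3  0.6]
0.21 False 6.73 [ 0.545  -0.0996  0.1545] [ 0.1  0.7 -0.4]
0.13 False 7.17 [ 0.5418 -0.1003  0.1403] [-0.  -0.2  0.2]
```

```bash
python3 - <<'E'
from press import *
a=env.get_image("scene")["pixels"][60:280,150:430]; 
b=env.get_image("top")["pixels"][90:310,270:550]
cv2.imwrite("pics/c1.png",cv2.resize(np.vstack([a,b]),None,fx=1.36,fy=1.36,interpolation=2))
E
```

```text
(no output)
```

View pics/c1.png

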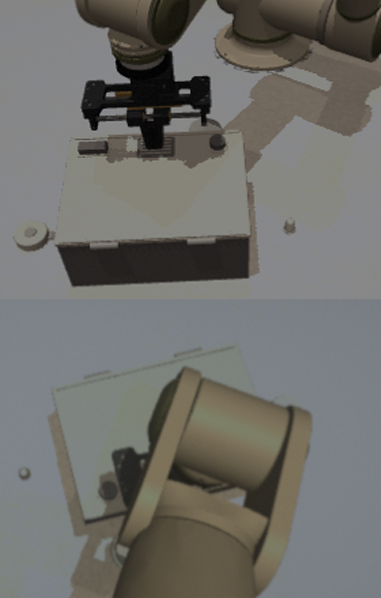

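The lid has followed the finger down and is nearly shut, and the fingertips are on the pad at about (155,148). The box hasn't moved. I'll finish the press.

```bash
python3 - <<'E'
from press import *
P=lidpt([*p[:3],0],.172,0,.012)
print(env.move_l(P+[0,0,.006],v=.04,stop_force=15)); st("a")
print(env.move_l(P+[0,0,-.008],v=.015,stop_force=8)); st("b")
env.hold(.3); st("c")
E
```

```text
False
a 7.88 [ 0.5389 -0.101   0.1228] [ 0.7 -0.2 -0.5]
True
b 8.41 [ 0.539  -0.1011  0.1174] [-2.  -0.6  5.9]
c 8.71 [ 0.539  -0.1011  0.1174] [-0.9  0.5  5.8]
```

The lid stopped at z = 0.1174, against an expected 0.117, with force held on the pad, so it is shut. Now the round catch, then the long one.

```bash
python3 - <<'E'
from press import *
q=[*p[:3],0]
env.move_l(lidpt(q,.172,0,.06),v=.1)
R=lidpt(q,.172,.1,.022)
env.move_l(R+[0,0,.04],v=.12)
print(env.move_l(R+[0,0,.004],v=.08,stop_force=8)); st("r0")
print(env.move_l(R+[0,0,-.018],v=.015,stop_force=10)); st("r1")
env.hold(.3); st("r2")
env.move_l(R+[0,0,.08],v=.12)
i=env.get_image("scene")["pixels"][60:280,150:430]
cv2.imwrite("pics/r.png",cv2.resize(i,None,fx=2.5,fy=2.5,interpolation=2))
E
```

```text
False
r0 10.93 [ 0.5171 -0.0038  0.1312] [ 0.3 -1.  -0.1]
True
r1 11.87 [ 0.517  -0.0036  0.1173] [-0.8  0.6  6.6]
r2 12.17 [ 0.517  -0.0035  0.1173] [-2.   0.4  6.4]
```

View pics/r.png

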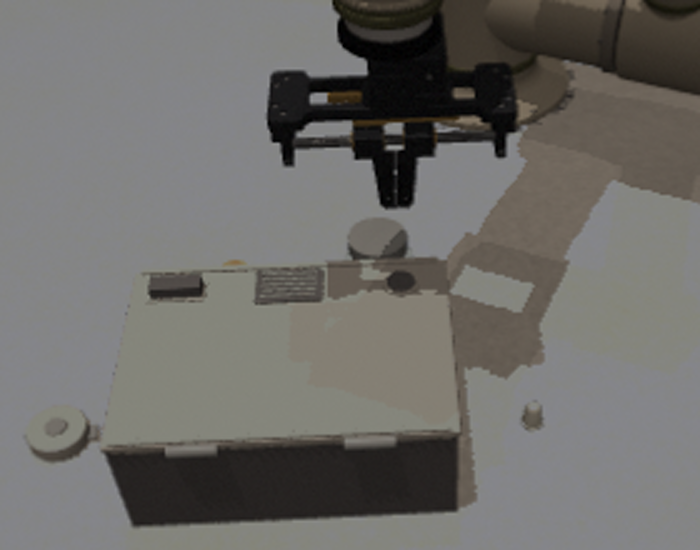

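The lid is shut, the round stud at (400,281) is in flush, the long stud at (176,286) is still proud, and nothing has been displaced.

```bash
python3 - <<'E'
from press import *
q=[*p[:3],0]
R=lidpt(q,.172,-.1,.022)
env.move_l(R+[0,0,.06],v=.15)
print(env.move_l(R+[0,0,.004],v=.08,stop_force=8)); st("l0")
print(env.move_l(R+[0,0,-.018],v=.015,stop_force=10)); st("l1")
env.hold(.3); st("l2")
env.move_l(R+[0,0,.12],v=.12); st("up")
i=env.get_image("scene")["pixels"][60:280,150:430]
cv2.imwrite("pics/l.png",cv2.resize(i,None,fx=2.5,fy=2.5,interpolation=2))
E
```

```text
False
l0 15.46 [ 0.5614 -0.1987  0.1315] [ 0.3 -0.1 -0.2]
True
l1 16.4 [ 0.5613 -0.1987  0.1173] [-0.3  1.   6.1]
l2 16.7 [ 0.5613 -0.1987  0.1173] [-1.4  0.3  7.4]
up 17.93 [ 0.561  -0.1985  0.2462] [ 0.4 -0.2 -0.2]
```

View pics/l.png

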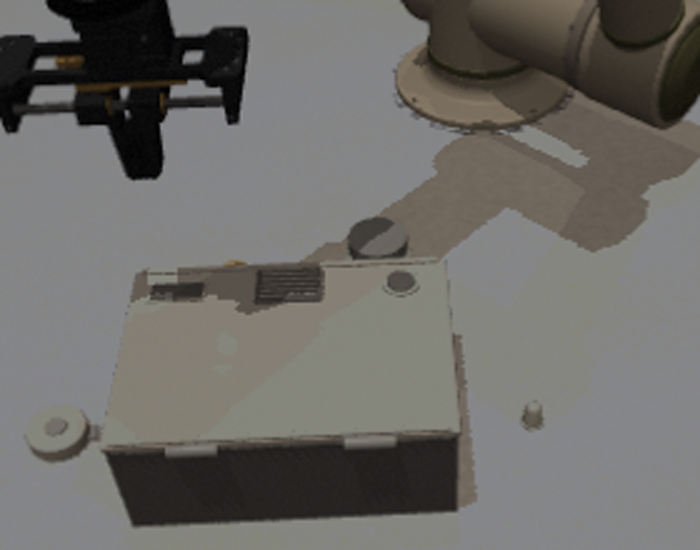

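Both studs are in at (400,282) and (177,292), the lid is shut, the box and bystanders are unmoved, and the arm is clear.

```bash
python3 -c "
from cell import env
print(env.finish_job())"
```

```text
the job is handed in; nothing more can be done
None
```

The job is handed in: the lid was pressed shut on its thumb pad, then the round catch and then the long catch were pressed fully in with under 10 N each, and the last picture shows the box and bystanders where they stood; no verdict was returned.

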